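# Clip the self-closing temperature probe onto the edge of an upright plate

## Robot

A 7-joint arm with a two-finger parallel gripper is mounted at the origin on the work surface; the furniture and walls round the work are solid. World frame = base frame: x ahead of the robot, y to its left, z up, the work surface at z = 0. Lengths are in mm, angles in rad, forces in N, time in s.
With the tool pointing down it reaches from about 400 to 900 mm from the base axis. Payload 5.6 kg.
Tool frame: the origin (TCP) lies midway between the tips of the shut fingers; the grasp point (between the pads) lies 19 mm behind it; z points along the fingers, y is the line along which they close (so a half turn about z gives the same grasp; the last joint's range is limited). The gripper opens to 92 mm and grips with 3 to 60 N. Pads are 20 mm wide; open, the fingers measure 128 mm over their backs; the gripper's body (75 mm by 189 mm) begins 69 mm behind the grasp point.
Start: joints at [-1.336, 0.468, -0.012, 1.603, 0.006, 1.071, -0.056], TCP at [178.298, 625.075, 214.592] pointing down, gripper open.
Joint ranges: [-2.53, 2.53], [-0.31, 2.02], [-1.57, 1.55], [0.28, 2.44], [-1.29, 4.43], [0.15, 1.84], [-2.92, 2.92]. Speed limits (rad/s): [2.57, 2.57, 3.14, 3.14, 3.14, 3.14, 3.14].

## Interface

Orientations are given as a rotation vector (axis times angle).
In Python, from cell import robot, grip, kin, viewer gives the robot as it stands. Calls block until the motion is done:
- robot.movep(position, orientation): joint-space move of the TCP to a pose.
- robot.servo_line(position, feed=150, rotation=None): straight line of the TCP; rotation=None keeps the orientation; feed is the mean speed in mm/s.
- robot.goto_joints(angles): joint-space move.
- grip(opening, newtons=None): opening from 0.0 (shut) to 1.0 (fully open); newtons is the grip in N (None keeps the last); returns when the fingers have stopped.
- robot.hold(seconds).
- kin.ik(position, orientation): joint angles nearest the present ones, or None.
- robot.observe(): the state.
- viewer.read_camera(name): name is "scene" or "side" or "wrist"; returns the picture (400x640x3 uint8, red, green, blue); there is no depth.
- viewer.camera_info(name): a dict with "camera_matrix" (3x3 intrinsics, pixels), "R" (3x3) and "t" (3): a world point X has camera coordinates R X + t. Camera axes: x right, y down, z forward; pixel columns grow to the right and rows downward; lengths in mm; the calibration is good to about 2 mm. A picture is of the moment at which its call begins: read the wrist's pose just before it. camera_info takes no time and is no camera call; for the wrist camera it gives the pose at the moment of the call.
A pose or a line that the arm cannot do raises robot.IKError and nothing moves.
- robot.job_done(): hands the job in; it is judged then, once.
Trained networks look in the newest picture that a camera, given by its name, has taken for a name from the list of things; names that differ only in an ending like _2 or _b are one class to them, and where a whole thing is asked for, a point or a joint stands for the part that bears it (a point fixed in the world has none). Each returns a list of dicts, best first, with "confidence" (0 to 1); they miss things now and then, are a little off and sometimes report something else, mostly with a low value. They report only what shows in the picture. A call takes as long as a camera call. They do not tell look-alikes from the thing itself.
- viewer.silhouettes(name, camera): "mask" (400x640 bool, what is visible of it).
- viewer.pinpoint(name, camera): "at" ([x, y, z] in mm, in the coordinates of the camera as it stood for that picture, good to about 4 mm: a listed point, or the origin of a listed thing).
The state is a dict: "t": time; "joints": joint angles; "joint_velocities": joint speeds; "joint_torque": joint torques, N m; "tcp_pos": TCP position; "tcp_rot": TCP orientation; "contact_force": force on the tool from outside, world axes, zero at the start; "wrist_torque": the same for the moment, N m; "grip_width": opening from 0.0 (shut) to 1.0 (fully open); "grip_force": force on a finger pad.
Only numpy, scipy, OpenCV 4.12 (cv2) and the standard library are available. Lean on these libraries where they do the work, as an engineer would, in place of code of your own. Each camera call takes 0.05 s, during which the arm holds its last target. There are 200 camera calls.

## Task

Squeeze the self-closing probe clip open, lift it off its parking stand, and lower its open jaws over the middle of the top edge of the upright plate in the holder. Press down gently, by feel, until the sprung brass tip inside the clip is pushed about half-way in (never bottom it), then keep the push on while you let the jaws close, so that the tip stays pushed in and the clip stays there by itself, upright and gripping the plate. Leave the ring, the small plate and the ceramic cup where they lie.

Things in the scene. Friction and masses are not known exactly. Their poses are not given: they have to be found in the camera images.
- clip_mid (a point): Middle of the self-closing probe clip, level with its jaw pivots, 52 mm above the jaw tips. The clip is like a clothes peg standing upright, 106 mm tall, 27 mm wide, about 0.15 kg: steel jaws below, aluminium block, two black rubber handle pads on top. Its z points up to the handles, y is the line along which jaws open and handles are squeezed, x runs along the plate or fin it grips.
- clip_handles (a point): Centre between the clip's two handle pads, 38 mm above clip_mid: squeeze here along y. Pads are 20 mm wide (x), 32 mm tall; 43 mm over their outer faces while the jaws are on a 10 mm plate, 32 mm and parallel when squeezed to the hard stop. Squeezing takes about 13 N a pad; 20 to 40 N is fine.
- clip_tip (a point): Free end of the sprung brass tip, 18 mm below clip_mid while not pushed in (34 mm above the jaw tips), on the centre line between the jaws. Given as if not pushed in; it moves with the clip.
- clip_jaw_l (a joint): Angle of the clip's jaws (both move together), rad: 0 = closed on a 10 mm plate, 0.14 = squeezed fully open (24 mm between the jaw tips), -0.10 = closed on nothing. Let go, a spring closes them and presses each side with about 9 N. The jaw pads are 24 mm wide (x) and 22 mm tall.
- clip_pin (a joint): Sprung brass tip of the clip, m: 0 = out, grows as it is pushed up into the clip; it bottoms at 0.009. The spring gives 0.5 N at 0 and 1 N more for each mm: half-way is about 4 to 5 N. Fingers that let go of the handles tend to drag the clip up by 2 to 4 mm before the jaws bite; follow down meanwhile. A tip left 1.5 mm or more in touches well enough.
- clip: The same clip; origin on its centre line at the level of the jaw tips; axes as above.
- stand: Parking stand, fixed: 90 x 60 mm base 8 mm high, with an upright aluminium fin 10 mm thick (y), 60 mm long (x), whose top is 36 mm above the table. At the start the clip grips the fin within 12 mm of its middle, the jaw tips resting on the base. Origin: centre of the underside.
- holder: Work holder, fixed: 100 x 76 mm base, origin at the centre of its underside. Two cheeks, tops 19 mm above the table, hold an upright plate 60 mm long (along the holder's x), 10 mm thick (y) over the holder's centre. The plate's level top edge is 65 to 79 mm above the table, different each time and not measured: it must be felt (or seen). The plate does not yield.
- ring_blank: Bystander: bare steel ring, 64 mm across, 26 mm high, lying loose; origin at the centre of its underside.
- small_plate: Bystander: bare steel plate 45 x 45 x 10 mm with a cut corner, lying loose; origin at the centre of its underside.
- gas_cup: Bystander: ceramic welding-torch cup, 22 mm across, 46 mm tall, standing loose; origin at the centre of its underside.
Things that resemble listed ones, but are neither listed nor needed, are in the scene too. What is shaped like the clip but pink is not meant.

How it is judged:
By the outcome, as a careful person would: the job done as asked, in the order asked, and still so for the second after the job is handed in, with the robot touching nothing.
It also fails if it takes over 51 s, if anything falls off the work surface, if the arm or the gripper's body presses on something with over 40 N, if the wrist force passes 120 N, or if a joint passes its speed limit or range.

## Working session

There is one attempt and no reset: what is moved stays moved. The work goes in short steps, each a Python script; the robot and the scene stay as the last script left them, time stands still between calls to the robot, and variables do not carry over. Pictures are saved under pics/ and viewed, at most 10 in all, crops included, and the job is handed in when it is done.

```bash
ls; mkdir -p pics; cat > h.py <<'E'
import numpy as np, cv2
from cell import robot, grip, kin, viewer
def w(cam,p,ci=None):
    ci=ci or viewer.camera_info(cam); R=np.array(ci["R"]); t=np.array(ci["t"]); return R.T@(np.array(p)-t)
def save(im,n): cv2.imwrite(f"pics/{n}.png",cv2.cvtColor(im,cv2.COLOR_RGB2BGR))
E
python3 - <<'E'
from h import *
for c in ["scene","side"]:
    im=viewer.read_camera(c); save(im,c); ci=viewer.camera_info(c)
    for n in ["clip_mid","clip_handles","clip","stand","holder","ring_blank","small_plate","gas_cup"]:
        print(c,n,[(w(c,d["at"],ci).round().tolist(),round(d["confidence"],2)) for d in viewer.pinpoint(n,c)])
s=robot.observe();print(s["t"],s["tcp_rot"],s["contact_force"])
E
```

```text
pics
scene clip_mid [([476.0, -59.0, 60.0], 0.69), ([485.0, 53.0, 55.0], 0.61)]
scene clip_handles [([483.0, 55.0, 90.0], 0.86), ([476.0, -60.0, 99.0], 0.64), ([372.0, 271.0, 1.0], 0.64)]
scene clip [([487.0, 60.0, 2.0], 0.9), ([475.0, -62.0, 8.0], 0.65), ([373.0, 275.0, 2.0], 0.24)]
scene stand [([464.0, -60.0, -3.0], 0.88)]
scene holder [([434.0, 158.0, 2.0], 0.75)]
scene ring_blank [([369.0, 273.0, 5.0], 0.85), ([476.0, -59.0, 46.0], 0.58)]
scene small_plate [([565.0, 52.0, 3.0], 0.76)]
scene gas_cup [([569.0, 128.0, 8.0], 0.71)]
side clip_mid [([475.0, -61.0, 61.0], 0.88), ([483.0, 57.0, 53.0], 0.88), ([475.0, -63.0, 97.0], 0.36)]
side clip_handles [([477.0, -65.0, 101.0], 0.76), ([483.0, 58.0, 91.0], 0.58)]
side clip [([475.0, -56.0, 10.0], 0.84), ([486.0, 56.0, 2.0], 0.8)]
side stand [([465.0, -58.0, -2.0], 0.95)]
side holder [([435.0, 163.0, 1.0], 0.87), ([476.0, -65.0, 101.0], 0.41), ([476.0, -55.0, 10.0], 0.33)]
side ring_blank []
side small_plate [([570.0, 54.0, 2.0], 0.85), ([375.0, 274.0, 0.0], 0.18)]
side gas_cup [([562.0, 136.0, -1.0], 0.51)]
0.9 [4.35073882e-01 3.11127174e+00 1.96965714e-04] [0.38606623 0.00141978 0.55593713]
```

View pics/scene.png

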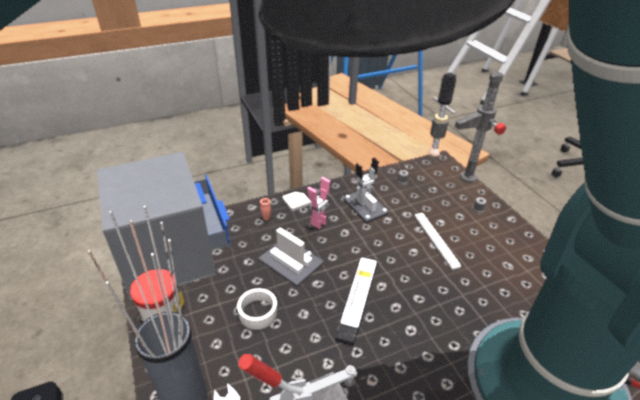

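View pics/side.png

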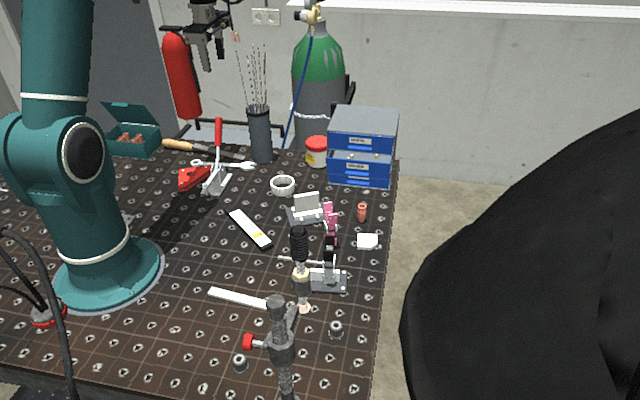

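Scene: the real clip with black handles is on its stand at (366,180), the pink decoy is at (318,205), the holder plate at (290,250). Side: the stand is at (328,275), partly hidden behind a torch post at (300,270). I'll locate the obstacles before moving.

```bash
python3 - <<'E'
from h import *
def ray(c,u,v):
    ci=viewer.camera_info(c);R=np.array(ci["R"]);t=np.array(ci["t"]);K=np.array(ci["camera_matrix"])
    return -R.T@t, R.T@np.linalg.inv(K)@np.array([u,v,1.])
def pl(c,u,v,z=0):
    o,d=ray(c,u,v);return (o+d*(z-o[2])/d[2]).round()
def tri(a,b):
    o1,d1=ray("scene",*a);o2,d2=ray("side",*b)
    s=np.linalg.lstsq(np.c_[d1,-d2],o2-o1,rcond=None)[0]
    p,q=o1+d1*s[0],o2+d2*s[1];return ((p+q)/2).round(),np.linalg.norm(p-q).round()
print("bucket base",pl("side",262,162),"cab base",pl("side",328,180),pl("side",392,186),"cab top",tri((196,165),(330,128)),tri((209,258),(328,180)))
print("cabtop",tri((98,195),(398,110)),tri((200,210),(330,125)))
print("can",tri((153,285),(317,142)),"rods",tri((145,210),(262,50)))
print("posts",tri((496,75),(277,300)),tri((448,78),(298,232)),tri((470,178),(285,395)),tri((435,152),(305,310)),tri((500,128),(247,341)))
for c in("scene","side"):
    ci=viewer.camera_info(c);print(c,-np.array(ci["R"]).T@ci["t"])
ci=viewer.camera_info("wrist");print(-np.array(ci["R"]).T@ci["t"],np.array(ci["R"]).round(2).tolist(),ci["camera_matrix"])
E
```

```text
bucket base [312. 418.   0.] cab base [498. 311.   0.] [668. 270.   0.] cab top (array([514., 265., 204.]), np.float64(43.0)) (array([503., 285.,  25.]), np.float64(17.0))
cabtop (array([688., 407., 139.]), np.float64(34.0)) (array([497., 297., 168.]), np.float64(20.0))
can (array([474., 399.,  70.]), np.float64(0.0)) rods (array([343., 406., 326.]), np.float64(7.0))
posts (array([ 392., -319.,  263.]), np.float64(4.0)) (array([ 422., -206.,  275.]), np.float64(0.0)) (array([ 383., -310.,   16.]), np.float64(8.0)) (array([ 423., -212.,  106.]), np.float64(4.0)) (array([ 344., -308.,  167.]), np.float64(0.0))
scene [-50.71894771 487.9804977  636.91076334]
side [ 435.5337308  -676.22496031  694.46020293]
[108.51320494 645.78890597 385.20522136] [[0.27, 0.96, -0.0], [0.93, -0.26, 0.26], [0.25, -0.07, -0.97]] [[295.7269119    0.         319.4274463 ]
 [  0.         295.7269119  197.90981155]
 [  0.           0.           1.        ]]
```

```bash
python3 - <<'E'
from h import *
def ray(c,u,v):
    ci=viewer.camera_info(c);R=np.array(ci["R"]);t=np.array(ci["t"]);K=np.array(ci["camera_matrix"])
    d=R.T@np.linalg.inv(K)@np.array([u,v,1.]);return -R.T@t, d/np.linalg.norm(d)
for c,u,v in [("scene",385,52),("scene",262,10),("scene",505,10),("side",402,300),("side",480,190),("side",600,120),("side",560,300)]:
    o,d=ray(c,u,v); print(c,u,v,d.round(2), [(o+d*s).round().tolist() for s in (300,600,900)])
E
```

```text
scene 385 52 [ 0.63 -0.69 -0.36] [[139.0, 282.0, 529.0], [329.0, 77.0, 421.0], [519.0, -129.0, 313.0]]
scene 262 10 [ 0.81 -0.5  -0.29] [[194.0, 337.0, 551.0], [438.0, 186.0, 464.0], [683.0, 35.0, 378.0]]
scene 505 10 [ 0.48 -0.84 -0.26] [[92.0, 236.0, 558.0], [235.0, -15.0, 479.0], [378.0, -267.0, 400.0]]
side 402 300 [ 0.2   0.62 -0.76] [[495.0, -492.0, 466.0], [555.0, -307.0, 237.0], [615.0, -122.0, 8.0]]
side 480 190 [ 0.37  0.74 -0.56] [[547.0, -455.0, 526.0], [659.0, -234.0, 357.0], [771.0, -12.0, 188.0]]
side 600 120 [ 0.56  0.72 -0.4 ] [[605.0, -459.0, 575.0], [774.0, -242.0, 455.0], [943.0, -25.0, 336.0]]
side 560 300 [ 0.49  0.53 -0.69] [[582.0, -516.0, 488.0], [729.0, -355.0, 281.0], [876.0, -195.0, 74.0]]
```

```bash
python3 - <<'E'
from h import *
ci=viewer.camera_info("side");R=np.array(ci["R"]);t=np.array(ci["t"]);K=np.array(ci["camera_matrix"])
for p in [(139,282,529),(76,350,565),(200,213,493),(329,77,421),(178,625,300),(720,-330,250)]:
    q=K@(R@np.array(p)+t); print(p,(q[:2]/q[2]).round())
s=robot.observe()
down=s["tcp_rot"]
for p in [(178,625,420),(110,450,420),(300,200,400),(440,20,380)]:
    q=kin.ik(p,down);print(p,None if q is None else np.round(q,2))
E
```

```text
(139, 282, 529) [141. -28.]
(76, 350, 565) [113. -54.]
(200, 213, 493) [170.  -0.]
(329, 77, 421) [238.  62.]
(178, 625, 300) [208.  36.]
(720, -330, 250) [536. 301.]
(178, 625, 420) [-1.34  0.35 -0.    1.32  0.    1.48 -0.05]
(110, 450, 420) [-1.37 -0.01 -0.03  1.74 -0.    1.41 -0.11]
(300, 200, 400) [-0.88 -0.22  0.16  1.97  0.04  1.39  0.57]
(440, 20, 380) [-0.74 -0.08  0.59  1.89  0.05  1.33  1.13]
```

```bash
python3 - <<'E'
from h import *
s=robot.observe(); print(s["t"])
robot.movep((130,470,430),s["tcp_rot"])
q=np.array(robot.observe()["joints"]);q2=q.copy();q2[0]=0.08;q2[2]=0;q2[4]=0
q2[6]=0
robot.goto_joints(q2)
s=robot.observe();print(s["t"],s["tcp_pos"],s["tcp_rot"],s["joints"])
ci=viewer.camera_info("wrist");im=viewer.read_camera("wrist");save(im,"w1")
for n in ["clip","clip_handles","clip_mid","stand","holder"]:
    print(n,[(w("",d["at"],ci).round().tolist(),round(d["confidence"],2)) for d in viewer.pinpoint(n,"wrist")])
print(robot.observe()["t"])
E
```

```text
0.9
4.2583 [483.204895   -71.17059114 428.74142887] [-2.30519045e+00 -2.13233370e+00  1.49897572e-03] [ 7.87575521e-02  3.89202444e-02 -9.21201343e-04  1.67542767e+00
 -2.22492650e-04  1.42892750e+00  1.18799348e-06]
clip [([475.0, -58.0, 10.0], 0.78), ([485.0, 59.0, -4.0], 0.66)]
clip_handles [([487.0, 56.0, 87.0], 0.82), ([475.0, -59.0, 99.0], 0.71), ([472.0, -67.0, 64.0], 0.31)]
clip_mid [([475.0, -67.0, 65.0], 0.62)]
stand [([466.0, -59.0, -2.0], 0.92)]
holder [([438.0, 159.0, 3.0], 0.9)]
4.5583
```

View pics/w1.png

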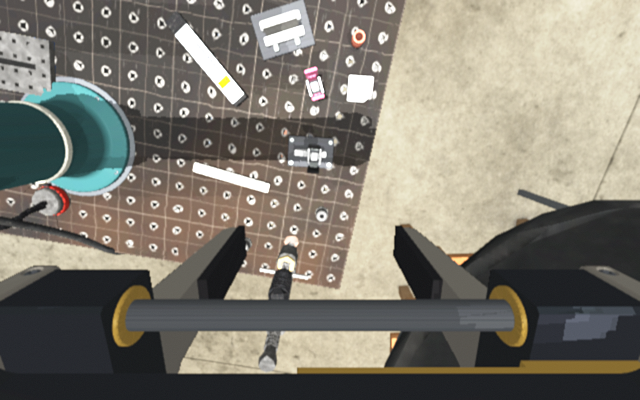

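Wrist view: stand base at (289–333, 137–170) with the clip at (315,153), holder at (282,28) turned about 17°, pink decoy at (315,85), torch at (290,250), hood at lower right. Next I'll get yaws from the silhouettes.

```bash
cat >> h.py <<'E'
def rect(name,cam,z,ci):
    R=np.array(ci["R"]);t=np.array(ci["t"]);K=np.array(ci["camera_matrix"])
    H=np.linalg.inv(K@np.c_[R[:,0],R[:,1],R[:,2]*z+t])
    for d in viewer.silhouettes(name,cam)[:2]:
        m=d["mask"].astype(np.uint8); c=max(cv2.findContours(m,0,1)[0],key=cv2.contourArea).astype(float)
        p=cv2.perspectiveTransform(c,H).astype(np.float32)
        print(name,cam,round(d["confidence"],2),cv2.minAreaRect(p))
E
python3 - <<'E'
from h import *
ci=viewer.camera_info("wrist")
rect("stand","wrist",8,ci);rect("holder","wrist",8,ci);rect("clip","wrist",99,ci)
# crop
im=viewer.read_camera("wrist")
a=cv2.resize(im[0:180,230:400],None,fx=4.4,fy=3.3*4/3,interpolation=cv2.INTER_CUBIC)
save(cv2.resize(im[0:180,230:400],None,fx=3.3,fy=3.3,interpolation=cv2.INTER_CUBIC),"w1c")
E
```

```text
stand wrist 0.72 ((465.97747802734375, -60.64921188354492), (59.882843017578125, 89.44225311279297), 82.18338012695312)
holder wrist 0.83 ((435.74798583984375, 160.74160766601562), (101.58033752441406, 78.63492584228516), 11.818121910095215)
clip wrist 0.95 ((483.7418518066406, 55.857757568359375), (23.990863800048828, 47.3454704284668), 13.307531356811523)
clip wrist 0.9 ((474.8881530761719, -63.70769500732422), (45.890464782714844, 23.7597599029541), 84.85296630859375)
```

View pics/w1c.png

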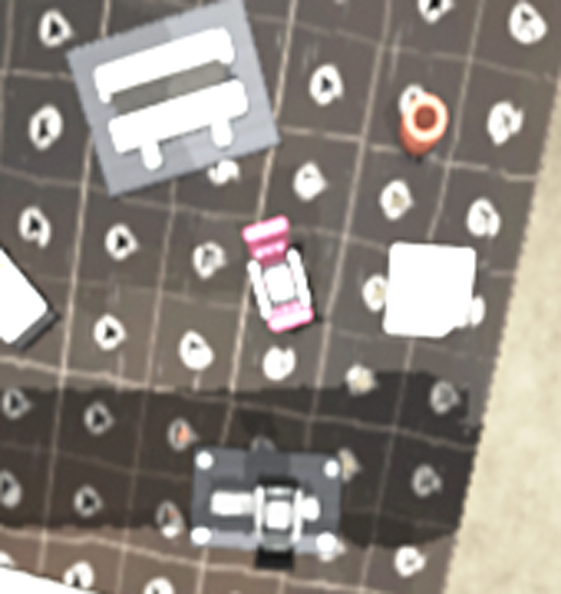

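```bash
cat >> h.py <<'E'
from scipy.spatial.transform import Rotation as Ro
def rot(deg): return (Ro.from_euler('z',deg,degrees=True)*Ro.from_euler('x',180,degrees=True)).as_rotvec()
A_C,A_H=-7.8+180,11.8+180
E
python3 - <<'E'
from h import *
for a in (A_C,A_C-180,A_H,A_H-180): 
    q=kin.ik((475,-62,200),rot(a)); print(a,None if q is None else np.round(q,2))
robot.movep((475,-62,200),rot(A_C))
s=robot.observe();print(s["t"],s["tcp_pos"],np.round(s["joints"],2))
ci=viewer.camera_info("wrist");im=viewer.read_camera("wrist");save(im,"w2")
for n in ["clip","clip_handles","clip_mid","stand","holder"]:
    print(n,[(w("",d["at"],ci).round(1).tolist(),round(d["confidence"],2)) for d in viewer.pinpoint(n,"wrist")])
rect("stand","wrist",8,ci)
E
```

```text
172.2 [ 0.11  0.2  -0.06  2.02  0.02  0.92  1.48]
-7.800000000000011 [ 0.03  0.2   0.03  2.03 -0.01  0.92 -1.64]
191.8 [ 0.13  0.2  -0.08  2.02  0.02  0.92  1.82]
11.800000000000011 [ 0.04  0.2   0.02  2.03 -0.01  0.92 -1.3 ]
6.0833 [475.62939526 -62.10775211 200.5683064 ] [ 0.11  0.2  -0.06  2.02  0.02  0.92  1.48]
clip [([474.8, -58.1, 7.4], 0.85), ([484.7, 58.8, 0.7], 0.73)]
clip_handles [([473.8, -59.7, 98.6], 0.95), ([486.5, 56.0, 91.3], 0.83)]
clip_mid [([472.7, -66.0, 61.2], 0.87), ([487.2, 51.7, 49.6], 0.67)]
stand [([463.0, -59.0, 1.1], 0.82)]
holder [([436.1, 158.7, 0.9], 0.68)]
stand wrist 0.67 ((489.27252197265625, -64.47557830810547), (65.15355682373047, 50.55043029785156), 82.1651382446289)
```

View pics/w2.png

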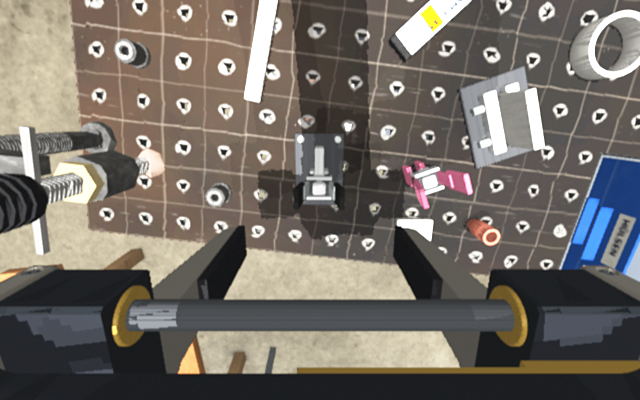

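Wrist view: the clip's pads at (305,190) and (337,190) are centred between the fingers, and the torch tip at (150,163) is clear to the side. Going down to squeeze.

```bash
python3 - <<'E'
from h import *
P=np.array([474.5,-61.2])
robot.servo_line((*P,79),feed=100)
s=robot.observe();print(s["t"],s["tcp_pos"],s["contact_force"])
r=grip(0.0,30)
s=robot.observe();print(s["t"],r,s["grip_width"]*92,s["grip_force"],s["contact_force"],s["wrist_torque"],s["tcp_pos"])
robot.servo_line((*P,84),feed=30)
s=robot.observe();print(s["contact_force"],s["grip_width"]*92)
im=viewer.read_camera("wrist");save(im,"w3")
E
```

```text
7.7917 [474.98324363 -61.22150704  79.52555121] [0.21159352 0.37234526 0.08378893]
8.7417 False 31.777089448690955 29.995177388191223 [-0.04907253 -3.01656271  6.50016354] [-0.74367533  0.03675828 -0.05622888] [475.70595467 -62.36090036  79.97915904]
[-0.58660979 -0.51070165 -1.48492158] 31.770081456678827
```

View pics/w3.png

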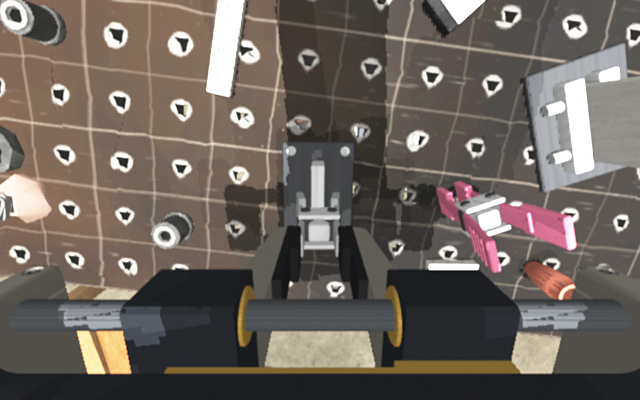

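Clip is held and lifted (32 mm over the pads, about 1.5 N weight). The next move goes high over the pink decoy to the holder.

```bash
python3 - <<'E'
from h import *
robot.servo_line((474.5,-61.2,230),feed=200)
robot.movep((436,160,230),rot(A_H))
robot.servo_line((436,160,190),feed=150)
s=robot.observe();print(s["t"],s["tcp_pos"],s["contact_force"],s["grip_width"]*92)
ci=viewer.camera_info("wrist");im=viewer.read_camera("wrist");save(im,"w4")
print([(w("",d["at"],ci).round(1).tolist(),round(d["confidence"],2)) for d in viewer.pinpoint("holder","wrist")])
rect("holder","wrist",8,ci)
for n in ["clip_mid","clip_tip","clip"]:print(n,[(w("",d["at"],ci).round(1).tolist(),round(d["confidence"],2)) for d in viewer.pinpoint(n,"wrist")][:2])
for c in ("scene","side"):
  im=viewer.read_camera(c);save(im,c+"2"); cc=viewer.camera_info(c)
  for n in ["clip_handles","clip_mid","clip","holder"]:print(c,n,[(w(c,d["at"]).round(1).tolist(),round(d["confidence"],2)) for d in viewer.pinpoint(n,c)][:2])
E
```

```text
11.3083 [436.39282847 158.74932445 189.89447713] [-0.03306253 -0.37412276  0.30432781] 31.712541676093164
[([436.5, 161.6, -1.8], 0.63)]
holder wrist 0.88 ((433.5309753417969, 160.5763397216797), (99.77734375, 77.21407318115234), 11.674347877502441)
clip_mid [([433.4, 155.9, 173.4], 0.77), ([484.9, 50.7, 52.4], 0.77)]
clip_tip [([431.5, 156.9, 151.0], 0.91), ([482.3, 55.0, 35.3], 0.64)]
clip [([433.9, 162.0, 118.5], 0.62), ([485.6, 56.2, -1.6], 0.58)]
scene clip_handles [([436.3, 158.6, 209.8], 0.85), ([486.7, 52.8, 94.0], 0.63)]
scene clip_mid [([491.5, 58.9, 49.9], 0.97), ([435.7, 159.6, 172.6], 0.69)]
scene clip [([487.8, 58.4, 4.4], 0.92)]
scene holder [([432.4, 159.3, 0.4], 0.67)]
side clip_handles [([481.6, 61.8, 90.4], 0.74), ([436.3, 159.4, 212.3], 0.58)]
side clip_mid [([484.6, 56.9, 52.2], 0.95), ([437.0, 160.3, 171.2], 0.85)]
side clip [([484.3, 54.7, -1.0], 0.85), ([431.5, 163.3, 122.2], 0.52)]
side holder [([436.4, 164.1, 3.6], 0.56)]
```

View pics/w4.png

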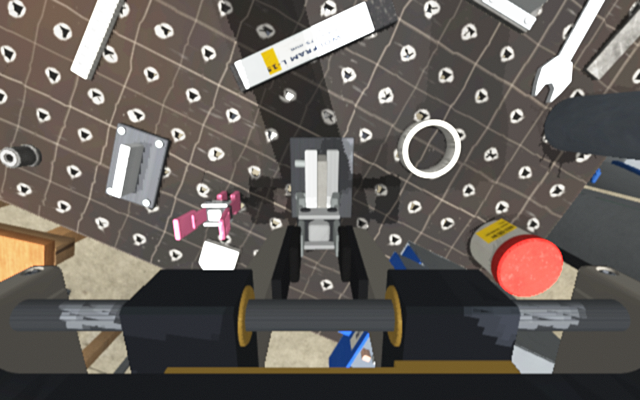

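Plate in the holder at (321,178) lines up with the jaws at (320,225). Lowering, then feeling for the tip.

```bash
cat >> h.py <<'E'
HP=(435.5,160.8)
def f(n=4,dt=0.02):
    a=[]
    for _ in range(n): robot.hold(dt); a.append(robot.observe()["contact_force"])
    return np.mean(a,0)
E
python3 - <<'E'
from h import *
robot.servo_line((*HP,155),feed=80); robot.hold(0.2)
b=f(6);print(robot.observe()["t"],"base",b,robot.observe()["tcp_pos"])
np.save("b.npy",b)
z=155
while z>125:
    z-=5; robot.servo_line((*HP,z),feed=40); d=f(2)-b
    print(z,d.round(2))
    if np.abs(d).max()>3: break
else:
    while z>99:
        z-=1; robot.servo_line((*HP,z),feed=15); d=f(3)-b
        if d[2]>0.8 or z%4==0: print(z,d.round(2))
        if d[2]>1.2 or np.hypot(*d[:2])>4: break
s=robot.observe();print(s["t"],s["tcp_pos"],s["grip_width"]*92)
E
```

```text
13.0 base [ 0.21039328  0.05815956 -1.27436758] [435.75060952 160.86011122 155.37757849]
150 [-0.41 -0.37 -0.14]
145 [-0.61 -0.2  -0.49]
140 [-0.61  0.35 -0.24]
135 [-0.86  0.61  0.01]
130 [-0.7  -0.19 -0.35]
125 [-0.28 -0.28  0.11]
124 [-0.43 -0.14  0.2 ]
120 [-0.43  0.04  0.04]
116 [-0.32 -0.45  0.02]
112 [ 0.68 -0.18  0.04]
108 [ 0.43 -0.32 -0.4 ]
104 [-0.44 -0.28 -0.08]
102 [-0.1  -0.78  2.53]
21.75 [435.60648463 160.84541481 102.07760128] 31.21926491268178
```

```bash
python3 - <<'E'
from h import *
b=np.load("b.npy"); z=102.0
while z>98:
    z-=0.5; robot.servo_line((*HP,z),feed=10); d=f(4)-b; print(z,d.round(2))
    if d[2]>4.6: break
z0=z; wd=robot.observe()["grip_width"]*92
for k in range(16):
    wd+=0.8; grip(wd/92,30); d=f(3)-b; s=robot.observe()
    print(round(s["t"],2),round(wd,1),round(s["grip_width"]*92,1),round(s["grip_force"],1),round(z,1),round(s["tcp_pos"][2],1),d.round(1))
    if s["grip_force"]<2: break
    if d[2]<4.4 or d[2]>6: 
        dz=np.clip(4.9-d[2],-1,1)
        z=max(z-dz,z0-5); robot.servo_line((*HP,z),feed=20)
E
```

```text
101.5 [-0.25 -0.15  1.91]
101.0 [-0.09 -0.09  2.93]
100.5 [ 0.33 -0.28  3.59]
100.0 [ 0.1  -0.48  3.65]
99.5 [-0.33 -0.33  4.3 ]
99.0 [ 0.37 -0.12  4.66]
23.92 32.3 32.0 14.1 99.0 99.0 [ 0.6 -1.3  4.5]
24.18 33.1 33.4 12.5 99.0 99.0 [ 0.9 -1.3  4.6]
24.45 33.9 33.6 10.5 99.0 99.0 [ 0.7 -0.3  4.7]
24.72 34.7 34.9 10.1 99.0 99.0 [ 0.4 -0.3  4.9]
24.98 35.5 35.8 9.9 99.0 99.0 [-0.4  0.3  4.3]
25.5 36.3 36.0 9.8 98.4 98.5 [-0.   0.4  4.4]
25.77 37.1 36.9 9.6 98.4 98.4 [-0.1  0.3  4.4]
26.28 37.9 38.2 9.5 97.9 97.9 [0.2 0.3 5.2]
26.55 38.7 39.1 9.4 97.9 97.9 [-0.7  0.1  4.8]
26.82 39.5 39.6 9.3 97.9 97.9 [0.  0.1 4.5]
27.08 40.3 40.3 9.2 97.9 97.9 [ 0.1 -0.1  4.7]
27.35 41.1 41.2 9.0 97.9 97.9 [-0.2 -0.3  4.8]
27.62 41.9 41.9 8.9 97.9 97.9 [0.1 0.  4.9]
27.88 42.7 42.7 7.9 97.9 97.8 [0.  0.3 3.7]
28.4 43.5 43.6 7.9 96.9 96.9 [0.2 0.5 5.1]
28.67 44.3 44.4 7.6 96.9 96.9 [-0.5  1.2  4.4]
```

```bash
python3 - <<'E'
from h import *
b=np.load("b.npy"); z=96.9; z0=99.; wd=44.3
for k in range(10):
    wd+=0.6; grip(wd/92,30); d=f(3)-b; s=robot.observe()
    print(round(s["t"],2),round(wd,1),round(s["grip_width"]*92,1),round(s["grip_force"],1),round(z,1),round(s["tcp_pos"][2],1),d.round(1))
    if s["grip_force"]<1: break
    if d[2]<4.2 or d[2]>6: 
        dz=np.clip(4.9-d[2],-1,1)
        z=max(z-dz,z0-4.5); robot.servo_line((*HP,z),feed=20)
for c in ("side","wrist"): save(viewer.read_camera(c),c+"5")
im=cv2.imread("pics/side5.png")[140:260,240:400]
cv2.imwrite("pics/side5c.png",cv2.resize(im,None,fx=5,fy=5,interpolation=cv2.INTER_CUBIC))
E
```

```text
28.93 44.9 44.9 7.5 96.9 96.8 [-0.5  1.4  4. ]
29.45 45.5 45.4 7.1 96.0 96.0 [-0.1  1.6  5.2]
29.72 46.1 46.4 6.9 96.0 96.0 [-0.5  2.   4.9]
29.98 46.7 46.8 2.4 96.0 95.8 [-0.1  1.   2.9]
30.5 47.3 47.4 0.1 95.0 94.7 [-0.2 -0.3  1. ]
```

View pics/side5c.png

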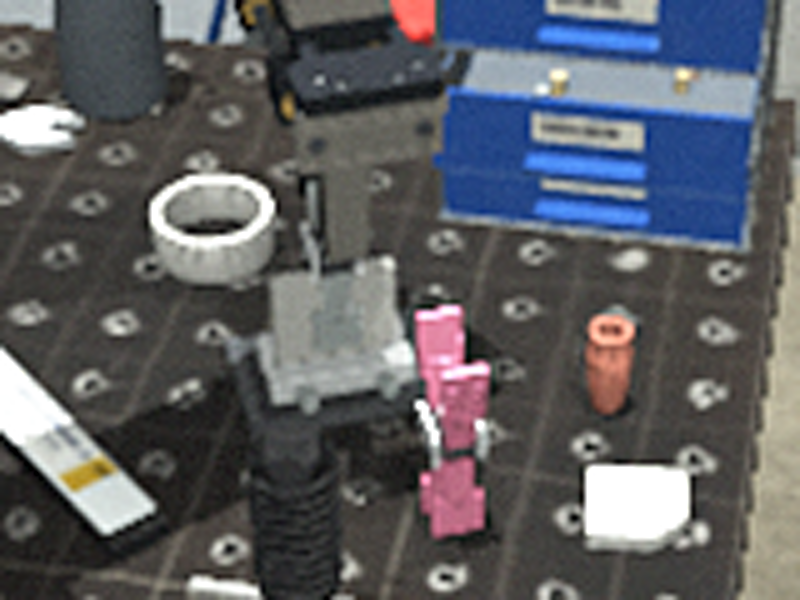

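Side crop: fingers are straddling the clip above the plate at (330,320), with no contact load left. I'll open fully, retreat upward and look.

```bash
python3 - <<'E'
from h import *
grip(0.8,30); print(robot.observe()["contact_force"].round(2) if hasattr(robot.observe()["contact_force"],"round") else robot.observe()["contact_force"])
robot.servo_line((*HP,190),feed=120)
robot.servo_line((*HP,230),feed=120)
ci=viewer.camera_info("wrist")
print(robot.observe()["t"])
for c in ("wrist","scene","side"):
    im=viewer.read_camera(c);save(im,c+"6");cc=ci if c=="wrist" else viewer.camera_info(c)
    for n in ["clip_handles","clip_mid","clip_tip","clip"]:print(c,n,[(w(c,d["at"],cc).round(1).tolist(),round(d["confidence"],2)) for d in viewer.pinpoint(n,c)][:2])
a=cv2.imread("pics/side6.png")[170:260,260:380];b=cv2.imread("pics/scene6.png")[195:285,230:350];c=cv2.imread("pics/wrist6.png")[130:280,220:420]
r=lambda x,w,h:cv2.resize(x,(w,h),interpolation=cv2.INTER_CUBIC)
cv2.imwrite("pics/cmp.png",np.vstack([np.hstack([r(a,400,300),r(b,400,300)]),np.hstack([r(c,400,300),np.zeros((300,400,3),np.uint8)])]))
E
```

```text
[-0.61  0.43 -0.17]
32.5833
wrist clip_handles [([436.2, 162.3, 118.4], 0.77), ([484.5, 57.5, 90.9], 0.58)]
wrist clip_mid [([486.0, 51.3, 51.3], 0.71), ([372.3, 275.0, 3.4], 0.71)]
wrist clip_tip [([431.6, 159.4, 62.7], 0.97), ([479.9, 55.5, 36.0], 0.71)]
wrist clip [([485.0, 55.0, -0.4], 0.76), ([435.4, 165.6, 28.9], 0.66)]
scene clip_handles [([437.7, 160.7, 113.6], 0.73), ([487.6, 58.2, 93.3], 0.64)]
scene clip_mid [([436.4, 160.7, 79.7], 0.97), ([484.3, 55.8, 55.0], 0.78)]
scene clip_tip [([481.9, 58.3, 38.5], 0.96), ([435.7, 160.4, 60.7], 0.73)]
scene clip [([484.6, 57.0, 3.7], 0.86), ([437.1, 157.5, 22.7], 0.8)]
side clip_handles [([481.5, 61.5, 89.6], 0.77), ([438.9, 162.4, 119.2], 0.66)]
side clip_mid [([483.8, 55.6, 51.2], 0.72), ([436.3, 161.6, 79.1], 0.64)]
side clip_tip [([434.0, 162.5, 59.5], 0.91), ([482.5, 58.7, 33.6], 0.6)]
side clip [([436.3, 165.5, 27.1], 0.87), ([483.4, 52.2, 1.7], 0.75)]
```

View pics/cmp.png

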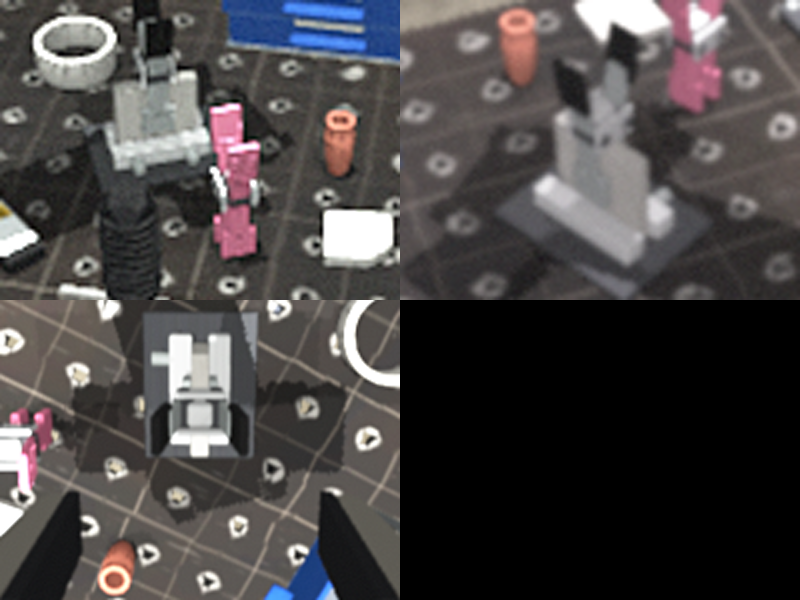

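Clip stands upright on the middle of the plate. Its unpressed tip point is at z ≈ 61, against a plate top of at least 65, so the tip is about 4 mm in. Handing in.

```bash
python3 -c "
from h import *
print(robot.job_done(), robot.observe()['t'])"
```

```text
the job is handed in; nothing more can be done
the job is handed in; nothing more can be done
```

The job is handed in at about 33 s: the clip stands upright by itself, gripping the middle of the plate's top edge, with its tip an estimated 4 mm in (push never above about 5 N, so not bottomed) and the ring, small plate and cup not touched.

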